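# Press home the pins of a leaf print

## Task

Pin the leaf-print card flat for drying: with a fingertip, gently press the three push pins straight down, one after the other, until each head sits on the card: first the green pin at the leaf's stem end, then the yellow, then the red. Do not pull or pick up any pin, and leave the ink pot, the stamp, the cup and the brush where they are.

Things in the scene. Friction and masses are not known exactly. Their poses are not given: they have to be found in the camera images.
- board: fixed cork-faced foam drying board with a thin wooden edge, 268 x 248 mm, origin at the centre of its underside on the bench, cork top 12 mm up. A white card 210 x 140 x 2 mm (long side along the board's x) lies on its middle, its top 14 mm above the bench, with a dark green printed leaf whose stem points to the board's -x edge and whose pointed tip points to +x. The board may lie turned any way round.
- pin_green_top (a point): centre of the flat top of the green jumbo push pin's plastic head (head 18 mm tall, 28 mm across the top, 30 mm across the bottom), alone at the stem end of the card, at board x -85, y 0 mm; z up. The pin is stuck upright in the board and only slides straight up and down.
- pin_green (a joint): how far the green pin is pushed in, m: 0 to 0.0025 at the start; 0.010 when the head's underside sits on the card (head top then 32 mm above the bench; at 0 it is 42 mm); it goes no deeper than that. Sliding takes a steady 3 N or so and the pin stays where it is left; pressed on beyond that, the card and the soft foam under it give, about 2.5 N per mm (over 9 mm, then hard), and spring back when let go; negative means pulled out.
- pin_yellow_top (a point): centre of the flat top of the yellow jumbo push pin's plastic head (head 18 mm tall, 28 mm across the top, 30 mm across the bottom), at the tip end of the card, at board x +85, y +52 mm; z up. The pin is stuck upright in the board and only slides straight up and down.
- pin_yellow (a joint): how far the yellow pin is pushed in, m: 0 to 0.0025 at the start; 0.010 when the head's underside sits on the card (head top then 32 mm above the bench; at 0 it is 42 mm); it goes no deeper than that. Sliding takes a steady 3 N or so and the pin stays where it is left; pressed on beyond that, the card and the soft foam under it give, about 2.5 N per mm (over 9 mm, then hard), and spring back when let go; negative means pulled out.
- pin_red_top (a point): centre of the flat top of the red jumbo push pin's plastic head (head 18 mm tall, 28 mm across the top, 30 mm across the bottom), at the tip end of the card, at board x +85, y -52 mm; z up. The pin is stuck upright in the board and only slides straight up and down.
- pin_red (a joint): how far the red pin is pushed in, m: 0 to 0.0025 at the start; 0.010 when the head's underside sits on the card (head top then 32 mm above the bench; at 0 it is 42 mm); it goes no deeper than that. Sliding takes a steady 3 N or so and the pin stays where it is left; pressed on beyond that, the card and the soft foam under it give, about 2.5 N per mm (over 9 mm, then hard), and spring back when let go; negative means pulled out.
- inkpot_mid (a point): loose amber ink pot with black cap, 40 mm across, 46 mm tall, standing on the board beside the card; point half-way up
- stamp_mid (a point): loose small hand stamp, dark 50 x 26 x 16 mm block with a light wooden knob, 46 mm tall in all, standing on the board on the other side of the card; point half-way up
- cup_mid (a point): loose yellow plastic water cup, empty, 74 mm across the rim, 85 mm tall, on the bench at the robot's right; point half-way up
- brush_mid (a point): loose brush 200 mm long lying on the bench at the robot's left; point near its middle

How it is judged:
By the outcome, as a careful person would: the job done as asked, in the order asked, and still so for the second after the job is handed in, with the robot touching nothing.
It also fails if it takes over 38 s, if anything falls off the work surface, if the arm or the gripper's body presses on something with over 40 N, if the wrist force passes 120 N, or if a joint passes its speed limit or range.

## Robot

A 6-joint arm with a two-finger parallel gripper is mounted at the origin on the work surface. World frame = base frame: x ahead of the robot, y to its left, z up, the work surface at z = 0. Lengths are in m, angles in rad, forces in N, time in s.
With the tool pointing down it reaches from about 0.35 to 0.975 m from the base axis. Payload 7.1 kg.
Tool frame: the origin (TCP) lies midway between the tips of the shut fingers; the grasp point (between the pads) lies 19 mm behind it; z points along the fingers, y is the line along which they close (so a half turn about z gives the same grasp; the last joint's range is limited). The gripper opens to 88 mm and grips with 3 to 60 N. Pads are 20 mm wide; open, the fingers measure 115 mm over their backs; the gripper's body (75 mm by 178 mm) begins 61 mm behind the grasp point.
Start: joints at [-1.288, 0.423, 1.63, -0, 1.089, -0.019], TCP at [0.186, -0.597, 0.223] pointing down, gripper open.
Joint ranges: [-3, 3], [-0.9, 2.11], [0.09, 2.58], [-1.31, 4.45], [0.11, 2.69], [-2.54, 2.54]. Speed limits (rad/s): [2.39, 2.39, 3.01, 3.14, 3.14, 3.14].

## Interface

Orientations are given as a unit quaternion [w, x, y, z].
In Python, from station import move_pose, movel, movej, command_gripper, wait, inverse_kinematics, read_camera, camera_info, MotionError, job_done, get_time, get_joint_pos, get_qvel, get_effort, get_tcp_pos, get_ee_rot, get_ft_force, get_ft_torque, get_grip_width, get_finger_force gives the robot as it stands. Calls block until the motion is done:
- move_pose(position, orientation): joint-space move of the TCP to a pose.
- movel(position, frame=None, v=0.15, until_force=None): straight line of the TCP; frame=None keeps the orientation; v is the mean speed in m/s. With until_force (N) it stops when the force on the tool has changed by that much, and returns True; else False.
- movej(angles): joint-space move.
- command_gripper(opening): opening from 0.0 (shut) to 1.0 (fully open); the grip force is fixed at half the most; returns when the fingers have stopped.
- wait(seconds).
- inverse_kinematics(position, orientation): joint angles nearest the present ones, or None.
- read_camera(name): name is "side" or "top"; returns the picture (400x640x3 uint8, red, green, blue); there is no depth.
- camera_info(name): a dict with "intrinsics" (3x3 intrinsics, pixels), "T" (4x4, takes a point from camera to world coordinates). Camera axes: x right, y up, looking along -z (the intrinsics and any distortion apply to the point x, -y, -z); pixel columns grow to the right and rows downward; lengths in m; the calibration is good to about 2 mm. A picture is of the moment at which its call begins. camera_info takes no time and is no camera call.
A pose or a line that the arm cannot do raises MotionError and nothing moves.
- job_done(): hands the job in; it is judged then, once.
Readings, each from a call of its own:
- get_time(): time.
- get_joint_pos(): joint angles.
- get_qvel(): joint speeds.
- get_effort(): joint torques, N m.
- get_tcp_pos(): TCP position.
- get_ee_rot(): TCP orientation.
- get_ft_force(): force on the tool from outside, world axes, zero at the start.
- get_ft_torque(): the same for the moment, N m.
- get_grip_width(): opening from 0.0 (shut) to 1.0 (fully open).
- get_finger_force(): force on a finger pad.
Only numpy, scipy, OpenCV 4.12 (cv2) and the standard library are available. Lean on these libraries where they do the work, as an engineer would, in place of code of your own. Each camera call takes 0.05 s, during which the arm holds its last target. There are 200 camera calls.

## Working session

There is one attempt and no reset: what is moved stays moved. The work goes in short steps, each a Python script; the robot and the scene stay as the last script left them, time stands still between calls to the robot, and variables do not carry over. Pictures are saved under pics/ and viewed, at most 10 in all, crops included, and the job is handed in when it is done.

```bash
mkdir -p pics; python3 - <<'E'
from station import *
import cv2
for n in ("top","side"):
    cv2.imwrite(f"pics/{n}0.png",read_camera(n)[:,:,::-1]); i=camera_info(n); print(i)
print(get_time(),get_ee_rot(),get_ft_force())
E
```

```text
{'intrinsics': array([[374.92559053,   0.        , 322.54892941],
       [  0.        , 374.92559053, 196.8842517 ],
       [  0.        ,   0.        ,   1.        ]]), 'T': array([[ 0.01668347,  0.98530854, -0.16996691,  0.35291913],
       [-0.99983813,  0.01529514, -0.00947444, -0.00900614],
       [-0.00673558,  0.17009747,  0.98540422,  1.16288405],
       [ 0.        ,  0.        ,  0.        ,  1.        ]])}
{'intrinsics': array([[461.63198665,   0.        , 322.5659556 ],
       [  0.        , 461.63198665, 206.43589095],
       [  0.        ,   0.        ,   1.        ]]), 'T': array([[-0.98988768,  0.09689448, -0.10360423,  0.44688273],
       [-0.14182606, -0.69035336,  0.70943471,  0.89935524],
       [-0.00278322,  0.71695446,  0.69711445,  0.92634549],
       [ 0.        ,  0.        ,  0.        ,  1.        ]])}
0.1 [-6.50040063e-04  9.88635625e-01  1.50330210e-01 -7.71912133e-05] [0.35035252 0.00670618 0.22265764]
```

View pics/top0.png

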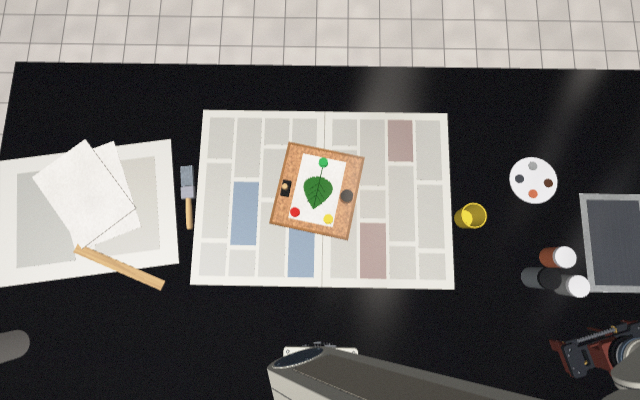

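View pics/side0.png

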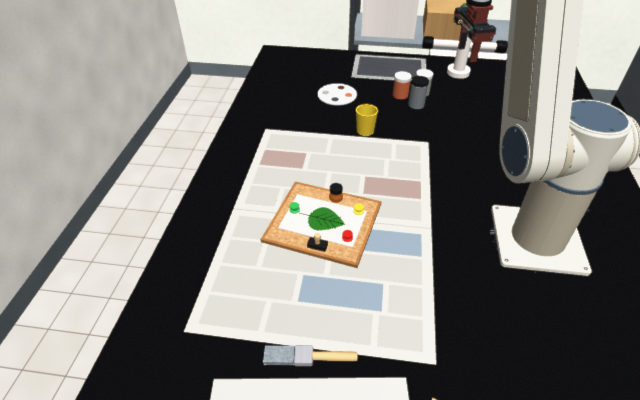

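The top view shows the green pin at (323,162), yellow (328,219), red (295,212), ink pot (347,196) and stamp (286,188). The board's +x points toward the robot, and the side view agrees. Next I'll measure the pin heads in both views.

```bash
cat > h.py <<'E'
from station import *
import cv2, numpy as np
SEED={"top":{"green":(323,162),"yellow":(328,219),"red":(295,212)},"side":{"green":(294,208),"yellow":(359,209),"red":(347,236)}}
HUE={"green":(50,85),"yellow":(22,35),"red":(0,6)}
BODY=np.array([[-.085,0],[.085,.052],[.085,-.052]])
def pix(img,cam,c):
    hsv=cv2.cvtColor(img,cv2.COLOR_RGB2HSV); lo,hi=HUE[c]
    m=cv2.inRange(hsv,(lo,150,110),(hi,255,255)); u,v=SEED[cam][c]
    k=np.zeros_like(m); cv2.circle(k,(u,v),9,255,-1); ys,xs=np.nonzero(m&k)
    return np.array([xs.mean(),ys.mean()]),len(xs)
def ray(cam,p):
    i=camera_info(cam); d=np.linalg.solve(i["intrinsics"],[*p,1]); T=i["T"]
    return T[:3,3],T[:3,:3]@(d*[1,-1,-1])
def at(cam,p,z):
    o,d=ray(cam,p); return o+d*(z-o[2])/d[2]
E
python3 - <<'E'
from h import *
P={}
im={n:read_camera(n) for n in SEED}
for n in SEED:
    Q=[]
    for c in HUE:
        p,k=pix(im[n],n,c); Q.append(at(n,p,.034)); print(n,c,p.round(1),k,Q[-1].round(4))
    Q=np.array(Q)[:,:2]; P[n]=Q
    A=BODY-BODY.mean(0);B=Q-Q.mean(0);print([np.linalg.norm(Q[i]-Q[j]).round(4) for i,j in((0,1),(0,2),(1,2))],"true .1778 .1778 .104")
    z=(B[:,0]+1j*B[:,1])@(A[:,0]-1j*A[:,1]);a=np.angle(z);R=np.array([[np.cos(a),-np.sin(a)],[np.sin(a),np.cos(a)]])
    print("yaw",np.degrees(a),"fit",(A@R.T+Q.mean(0)).round(4).tolist())
for c in HUE: # triangulate
    (o,d),(q,e)=[ray(n,pix(im[n],n,c)[0]) for n in SEED]
    s=np.linalg.lstsq(np.c_[d,-e],q-o,rcond=None)[0];print(c,(o+d*s[0]).round(4),(q+e*s[1]).round(4))
for n in SEED:
    x,y=(310,190) if n=="top" else (322,222)
    cv2.imwrite(f"pics/c_{n}.png",cv2.resize(im[n][y-55:y+55,x-70:x+70,::-1],None,fx=5,fy=5,interpolation=cv2.INTER_NEAREST))
E
```

```text
top green [323.2 162.2] 53 [0.6569 0.0018 0.034 ]
top yellow [327.7 218.7] 57 [ 0.481  -0.0149  0.034 ]
top red [294.4 211.8] 61 [0.5003 0.0864 0.034 ]
[np.float64(0.1766), np.float64(0.1779), np.float64(0.1031)] true .1778 .1778 .104
yaw 168.61554077395104 fit [[0.6572, 0.0021], [0.4803, -0.0154], [0.5008, 0.0866]]
side green [294.1 207.4] 69 [0.6571 0.0059 0.034 ]
side yellow [358.3 208.2] 92 [ 0.4809 -0.0156  0.034 ]
side red [347.  235.4] 93 [0.5011 0.0895 0.034 ]
[np.float64(0.1776), np.float64(0.177), np.float64(0.107)] true .1778 .1778 .104
yaw 169.34726784779411 fit [[0.6577, 0.0056], [0.4811, -0.014], [0.5003, 0.0882]]
green [0.658  0.0018 0.0299] [0.6581 0.0018 0.0299]
yellow [ 0.4809 -0.0149  0.0347] [ 0.4808 -0.0149  0.0347]
red [0.5008 0.0867 0.0308] [0.5013 0.0866 0.0309]
```

View pics/c_top.png

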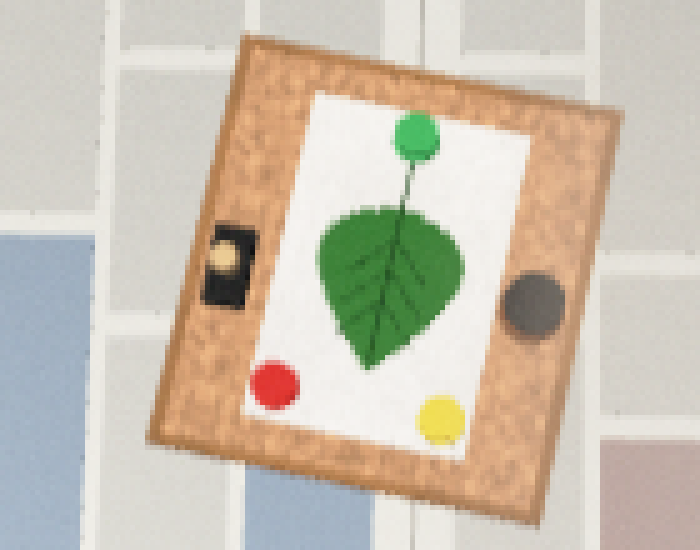

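The crop confirms the green pin is at the stem end, with yellow and red at the tip. Pin spacing matches the known geometry to within 1–3 mm, and the heads are 28 mm wide. I'll press green first.

```bash
cat >> h.py <<'E'
DOWN=[0,1,0,0]
XY={"green":(.6573,.0025),"yellow":(.4807,-.0150),"red":(.5006,.0870)}
def press(c,F=7.5):
    x,y=XY[c]
    a=movel([x,y,.050],v=.15); wait(.2)
    f0=get_ft_force()[2]
    hit=movel([x,y,.030],v=.02,until_force=F) or movel([x,y,.026],v=.01,until_force=F-(get_ft_force()[2]-f0))
    wait(.1)
    print(c,"hit",hit,"tcp",np.round(get_tcp_pos(),4),"dF",np.round(get_ft_force()[2]-f0,2),"t",get_time())
E
python3 - <<'E'
from h import *
command_gripper(0)
x,y=XY["green"]
move_pose([x,y,.2],DOWN); print(get_time(),get_tcp_pos(),get_grip_width())
press("green")
E
```

```text
4.2333 [0.6572886  0.00164093 0.20002742] 0.005768821916554313
green hit True tcp [0.6574 0.0025 0.0309] dF 7.3 t 6.6333
```

```bash
python3 - <<'E'
from h import *
x,y=XY["green"]
for z in (.030,.029):
    movel([x,y,z],v=.01); wait(.15); print(get_tcp_pos()[2],get_ft_force()[2])
movel([x,y,.045],v=.05); wait(.2); f0=get_ft_force()[2]
print(f0,movel([x,y,.030],v=.015,until_force=1.5),get_tcp_pos()[2],get_ft_force()[2]-f0)
movel([x,y,.11],v=.2); print(get_time())
E
```

```text
0.030580775157972473 6.996496368900561
0.029828395654164324 10.063239475814076
-0.6665990457536936 True 0.03192597014502435 5.862313647217794
9.4417
```

Touching green again found its top at 31.9 mm, so it's seated. Now yellow, then red.

```bash
python3 - <<'E'
from h import *
for c in ("yellow","red"):
    x,y=XY[c]
    movel([x,y,.11],v=.2); press(c,9)
    movel([x,y,.045],v=.05); wait(.2); f0=get_ft_force()[2]
    print(movel([x,y,.030],v=.015,until_force=1.5),get_tcp_pos()[2],get_ft_force()[2]-f0)
    movel([x,y,.11],v=.2)
movel([.45,.05,.25],v=.3)
print(get_time(),get_ft_force())
movej([-1.0]+list(get_joint_pos()[1:]))
im=read_camera("side"); cv2.imwrite("pics/end.png",cv2.resize(im[150:300,220:420,::-1],None,fx=4,fy=4)); print(get_time())
E
```

```text
yellow hit True tcp [ 0.4808 -0.015   0.0303] dF 10.0 t 12.3583
True 0.031980796293712116 4.810301539825758
red hit True tcp [0.5007 0.0871 0.0304] dF 8.62 t 16.9083
True 0.031967152053430925 4.475334328169758
19.5583 [ 0.61656599 -0.14891901 -1.24113783]
21.3167
```

View pics/end.png

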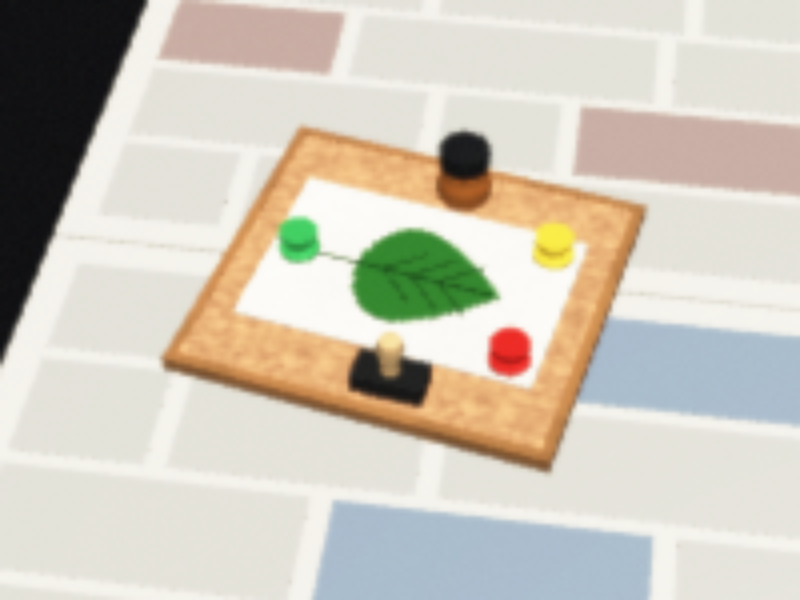

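The three heads, green (299,240), yellow (554,245) and red (510,352), sit on the card. The ink pot (464,170) and stamp (390,372) haven't moved, and the arm is clear.

```bash
python3 -c "
from station import *
print(job_done(),get_time())"
```

```text
the job is handed in; nothing more can be done
the job is handed in; nothing more can be done
```

I pressed the green, yellow and red pins down onto the card in that order (each head top re-measured at about 32 mm, the seated height), moved no other object, and handed the job in at about 21 s of the 38 s limit.

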